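# Set the stirrer's speed lever to its second stop

### The arm

A 7-joint arm with a two-finger parallel gripper is mounted at the origin on a cart in front of the work surface, level with it; the furniture and walls round the work are solid. World frame = base frame: x ahead of the robot, y to its left, z up, the work surface at z = 0. Lengths are in m, angles in rad, forces in N, time in s.
With the tool pointing down it reaches from about 0.4 to 0.85 m from the base axis. Payload 10.4 kg.
Tool frame: the origin (TCP) lies on the centre line of the jaws, within the pads' length; the fingertips stand 8 mm ahead of it and the grasp point (between the pads) lies 11 mm behind it (r.finger_overhang is the distance from the TCP to the fingertips, in m); z points along the fingers, y is the line along which they close (so a half turn about z gives the same grasp; the last joint's range is limited). The gripper opens to 87 mm and grips with 3 to 60 N. Pads are 19 mm wide; open, the fingers measure 117 mm over their backs; the gripper's body (75 mm by 190 mm) begins 51 mm behind the grasp point.
Start: joints at [-1.344, 0.332, -0.065, 1.46, 0.022, 1.35, -0.088], TCP at [0.154, 0.606, 0.231] pointing down, gripper open.
Joint ranges: [-2.6, 2.6], [-0.5, 2.12], [-1.47, 1.34], [0.16, 2.42], [-1.27, 4.41], [0.06, 2.06], [-2.6, 2.6]. Speed limits (rad/s): [2.22, 2.22, 2.79, 2.79, 3.14, 3.14, 3.14].

### API

Orientations are given as a unit quaternion [x, y, z, w].
In Python, from bench import r, vision gives the robot as it stands.
- The arm moves only by the tool drive_tool, never from a script. Its argument "series" is a list of rows, each a list of 2 entries, a list of its own where there are three numbers: the shift along the world's x, y, z in cm, then the turn about the world's z in degrees. A call has exactly 10 rows; each row shifts and turns the commanded pose from where the row before left it; what a row does not reach is not made up. A row lasts 1/8 s, in which the tool goes at most 62.5 mm and 10.7 degrees, less where a joint would pass 70% of its speed; a pose out of reach is approached as far as the arm can. A call with a gripper value outside its range is refused whole. "hand" is the closure, from 0 (fully open) to 1 (shut), set as the call begins (left out, the last holds). The fingers move at their own pace and stop on an object; "newtons" is the grip in N (left out, the last holds). Time passes only in rows, so rows that do not move let the fingers close, or fill a call up. It gives the time, the measured TCP pose, the force, the opening and the grip force at its end, in the units of the state.
- r.read_state(): the state, without advancing time (a new reading comes with each control period).
- vision.camera(name): name is "side" or "top"; returns a dict with "color" (480x640x3 uint8, red, green, blue), "intrinsics" (3x3 intrinsics, pixels), "R" (3x3) and "t" (3): a world point X has camera coordinates R X + t. Camera axes: x right, y down, z forward; pixel columns grow to the right and rows downward; lengths in m; the calibration is good to about 2 mm. A picture is of the moment at which its call begins. There is no depth.
- r.close_job(): hands the job in; it is judged then, once.
The state is a dict: "time": time; "joint_positions": joint angles; "joint_vel": joint speeds; "joint_torque": joint torques, N m; "ee_pos": TCP position; "eef_rot": TCP orientation; "ft_force": force on the tool from outside, world axes, zero at the start; "torque": the same for the moment, N m; "width": finger opening in m; "grip_force": force on a finger pad.
Only numpy, scipy, OpenCV 4.12 (cv2) and the standard library are available. Lean on these libraries where they do the work, as an engineer would, in place of code of your own. Each camera call takes 0.05 s, during which the arm holds its last target. There are 200 camera calls.

### The job

Stir the blue-capped vial at full speed: on the two-place stirrer, push the slide lever on the vial's own side out of off, past the first notch and fully home at its second stop, then press the green start button and let it come back up. Only push with the fingertips - do not pinch, ram or pick up anything - and leave the other lever at off and the vial, bottles and glassware standing where they are.

Things in the scene. Friction and masses are not known exactly. Their poses are not given: they have to be found in the camera images.
- stirrer: white two-place magnetic stirrer, 160 (x) x 260 (y) x 55 mm high, fixed; origin under its centre; -x is its front (towards the robot), +y its left seen from the robot. Two round white plates (88 mm across, top at z 63) at x +32, y +65 (left) and y -65 (right). On the grey control strip along the front (z 55), all at x -50: two orange slide levers and, at y 0, the green start button.
- lever_left (a joint): travel in m of the left plate's orange slide lever along the stirrer's +y: 0 off, 0.040 second stop. Sprung into off, into a first notch at 0.019 and into the second stop; leaving off and leaving the notch each take 6 to 8 N; it falls back into the notch unless brought past 0.031, from where it snaps home.
- lever_right (a joint): the same for the right orange slide lever, which belongs to the right plate; it also goes from off (0) towards the stirrer's +y to the second stop (0.040).
- lever_left_knob (a point): centre of the left lever's upright orange paddle, 22 mm above the control strip; the paddle is 26 (x) x 10 (y) x 32 mm high, from 6 to 38 mm above the strip; moves with the lever. At off it is at stirrer x -50, y +58 mm.
- lever_right_knob (a point): the same for the right lever; at off it is at stirrer x -50, y -102 mm.
- start (a joint): travel in m of the green start button, 0 up to 0.006 fully down; it springs back; fully down takes about 5 N; a press counts from 0.004.
- start_top (a point): centre of the top face of the green start button (26 mm across, pressed straight down), 13 mm above the strip; its flat black housing is 42 mm across and 3 mm high.
- blue_vial: loose clear vial with a blue screw cap, 27 mm across, 54 mm high, standing on one of the two stirring plates (left or right); origin under its centre.
- yellow_bottle: loose small bottle with a yellow cap, 31 mm across, 59 mm high, standing on the other plate; origin under its centre. Leave alone.
- glass_tube: loose graduated glass cylinder on a foot, 33 mm across, 86 mm high, on the bench left of the stirrer; origin under its centre. Leave alone.
- dropper_red: loose brown dropper bottle with a red top, 28 mm across, 96 mm high, behind the stirrer; origin under its centre. Leave alone.
- dropper_black: the same with a black top.
Things that resemble listed ones, but are neither listed nor needed, are in the scene too. Leave any orange or turquoise look-alike of the blue_vial alone.

How it is judged:
On the way, in this order (a step that is already met when the one before it is completed fails the run):
1. the lever on the vial's side stands at its second stop, the other lever at off (((y of blue_vial in the frame of stirrer above 0 m and value of joint lever_left above 0.0385 m and value of joint lever_right below 0.004 m) or (y of blue_vial in the frame of stirrer below 0 m and value of joint lever_right above 0.0385 m and value of joint lever_left below 0.004 m))), for 0.2 s.
2. the green start button is pressed while the lever stands at its second stop (((y of blue_vial in the frame of stirrer above 0 m and value of joint lever_left above 0.0385 m and value of joint lever_right below 0.004 m) or (y of blue_vial in the frame of stirrer below 0 m and value of joint lever_right above 0.0385 m and value of joint lever_left below 0.004 m)) and value of joint start above 0.004 m), for 0.05 s.
At the end, for the whole second after the job is handed in: The lever on the blue-capped vial's side is beyond 38.5 mm of its 40 mm travel, the other below 4 mm, the start button is up again (under 2 mm), and the vial, bottles and glass cylinder stand upright within 20 mm of where they were (((y of blue_vial in the frame of stirrer above 0 m and value of joint lever_left above 0.0385 m and value of joint lever_right below 0.004 m) or (y of blue_vial in the frame of stirrer below 0 m and value of joint lever_right above 0.0385 m and value of joint lever_left below 0.004 m)) and value of joint start below 0.002 m and distance of each of blue_vial, yellow_bottle, glass_tube, dropper_red, dropper_black from where it was at the start of the episode below 0.02 m and angle between each of blue_vial, yellow_bottle, glass_tube, dropper_red, dropper_black's own z axis and vertical below 0.15 rad and linear speed of each of blue_vial, yellow_bottle below 0.02 m/s); the robot touches nothing.
It fails at once if start was pressed before the vial's lever had been pushed home (value of joint start above 0.004 m and ((y of blue_vial in the frame of stirrer above 0 m and value of joint lever_left below 0.034 m) or (y of blue_vial in the frame of stirrer below 0 m and value of joint lever_right below 0.034 m))).
It fails at once if the other lever was moved ((y of blue_vial in the frame of stirrer above 0 m and value of joint lever_right above 0.008 m) or (y of blue_vial in the frame of stirrer below 0 m and value of joint lever_left above 0.008 m)).
It fails at once if a lever or the button was pinched or rammed (over 35 N) (contact force between the fingers and lever_left above 35 N or contact force between the fingers and lever_right above 35 N or contact force between the fingers and start above 35 N).
It fails at once if a bystander or the vial was lifted, knocked over or pushed away (distance of any of blue_vial, yellow_bottle, glass_tube, dropper_red, dropper_black from where it was at the start of the episode above 0.03 m or angle between any of blue_vial, yellow_bottle, glass_tube, dropper_red, dropper_black's own z axis and vertical above 0.4 rad).
It also fails if it takes over 45 s, if anything falls off the work surface, if the arm or the gripper's body presses on something with over 40 N, if the wrist force passes 120 N, or if a joint passes its speed limit or range.

## Working session

There is one attempt and no reset: what is moved stays moved. The work goes in short steps, Python scripts to look and compute and a tool call to move; the robot and the scene stay as the last step left them, time stands still between calls to the robot, and variables do not carry over. Pictures are saved under pics/ and viewed, at most 10 in all, crops included, and the job is handed in when it is done.

Besides the shell and the picture viewer there is one more tool, called after "Request:" as a command line: name --argument value ..., lists and objects as JSON in quotes. drive_tool: Moves the arm, as the interface text tells. Its arguments: {"type":"object","properties":{"series":{"type":"array"},"hand":{"type":"number"},"newtons":{"type":"number"}},"required":["series"]}

```bash
mkdir -p pics; python3 - <<'E'
from bench import r,vision
import cv2,numpy as np
for n in("top","side"):
    c=vision.camera(n); cv2.imwrite(f"pics/{n}0.png",c["color"][:,:,::-1]); np.savez(f"{n}0.npz",**c)
    print(n,c["intrinsics"].tolist(),np.round(c["R"],3).tolist(),np.round(-c["R"].T@c["t"],3))
s=r.read_state();print(s["time"],s["ee_pos"],s["eef_rot"],s["width"],s["ft_force"],r.finger_overhang)
E
```

```text
top [[541.1430900186974, 0.0, 324.27166320957684], [0.0, 541.1430900186974, 235.9452616197947], [0.0, 0.0, 1.0]] [[-0.015, -1.0, 0.014], [-0.998, 0.014, -0.066], [0.066, -0.015, -0.998]] [ 0.521 -0.126  0.988]
side [[611.5194448983101, 0.0, 316.46099095311956], [0.0, 611.5194448983101, 237.91377797978393], [0.0, 0.0, 1.0]] [[-0.999, -0.039, -0.01], [-0.017, 0.636, -0.771], [0.036, -0.77, -0.636]] [0.554 0.578 0.663]
0.1 [0.15442857 0.60528929 0.22985231] [ 1.24567496e-01  9.92210948e-01 -6.08996353e-04 -4.39356951e-05] 0.08688817447926339 [-0.42204183  0.49036169 -0.51827071] 0.008
```

View pics/top0.png

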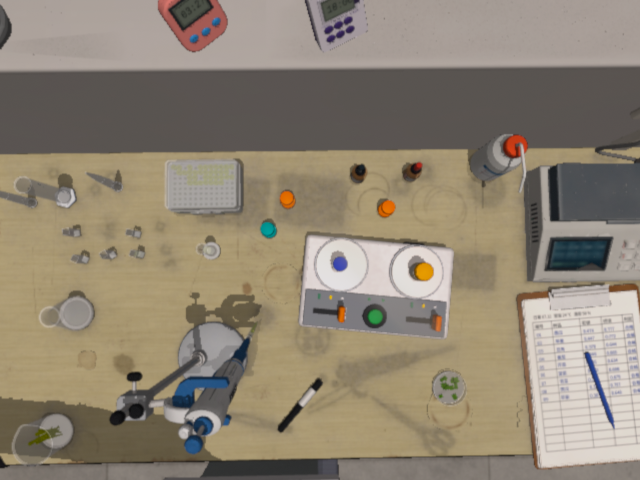

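View pics/side0.png

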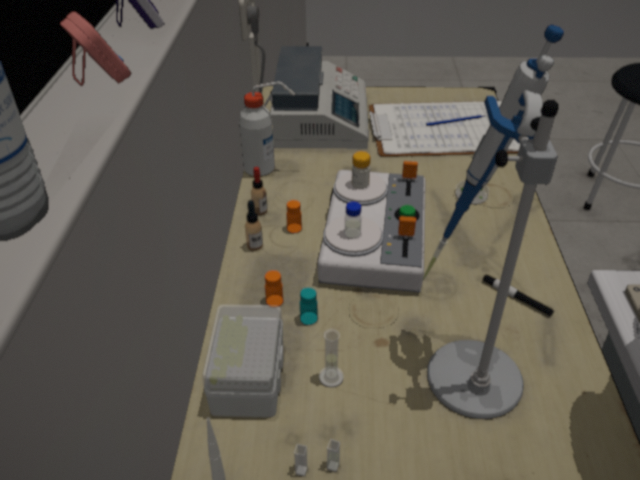

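Top view: the blue cap is at (340,264) on the left plate and the yellow cap at (424,271) on the right. The look-alikes are orange (287,199) and (387,208), and turquoise (268,229). The left lever is at (341,314), the right lever at (437,323) and the green button at (375,316). A pipette on a stand, from (250,340) to (130,400), is in the arm's way. Next: triangulate these points and check with a close crop.

```bash
cat > h.py <<'E'
import numpy as np,cv2
C={n:dict(np.load(f"{n}0.npz")) for n in("top","side")}
def ray(n,p):
    c=C[n];d=c["R"].T@np.linalg.inv(c["intrinsics"])@[*p,1];return -c["R"].T@c["t"],d
def atz(n,p,z):
    o,d=ray(n,p);return o+d*(z-o[2])/d[2]
def tri(a,b):
    o1,d1=ray("top",a);o2,d2=ray("side",b)
    s=np.linalg.lstsq(np.c_[d1,-d2],o2-o1,rcond=None)[0]
    p,q=o1+s[0]*d1,o2+s[1]*d2
    return np.round((p+q)/2,3),round(np.linalg.norm(p-q)*1000,1)
def proj(n,X):
    c=C[n];v=c["intrinsics"]@(c["R"]@X+c["t"]);return v[:2]/v[2]
E
python3 - <<'E'
from h import *
pr={"vialcap":((340,264),(353,209)),"yellow":((424,271),(361,160)),"btn":((375,316),(407,212)),"Lknob":((341,313),(407,223)),"Rknob":((437,321),(410,168)),
"pip tip":((258,318),(430,275)),"pip top":((193,445),(554,33)),"standknob":((117,417),(545,108)),"black post top":((134,377),(545,108)),"clampblock":((135,407),(537,160)),"base":((211,355),(478,378)),"blue end":((246,345),(447,238))}
for k,v in pr.items(): print(k,*tri(*v))
for p in((305,234),(453,249),(447,337),(300,327)):print(atz("top",p,.055))
t=cv2.resize(C["top"]["color"][225:345,290:460],None,fx=4.7,fy=4.7,interpolation=2)
cv2.imwrite("pics/crop.png",t[:,:,::-1])
E
```

```text
vialcap [ 0.533 -0.164  0.109] 1.0
yellow [ 0.519 -0.3    0.11 ] 0.1
btn [ 0.444 -0.224  0.059] 0.2
Lknob [ 0.451 -0.165  0.082] 1.6
Rknob [ 0.434 -0.326  0.078] 3.0
pip tip [ 0.439 -0.029  0.101] 15.9
pip top [ 0.353 -0.002  0.442] 0.8
standknob [0.374 0.084 0.408] 3.1
black post top [0.392 0.076 0.401] 39.2
clampblock [0.37  0.084 0.354] 1.3
base [0.371 0.066 0.005] 7.1
blue end [ 0.416 -0.02   0.173] 5.0
[ 0.58571381 -0.10660907  0.055     ]
[ 0.55617698 -0.36224282  0.055     ]
[ 0.40566235 -0.34734761  0.055     ]
[ 0.42669145 -0.09610473  0.055     ]
```

View pics/crop.png

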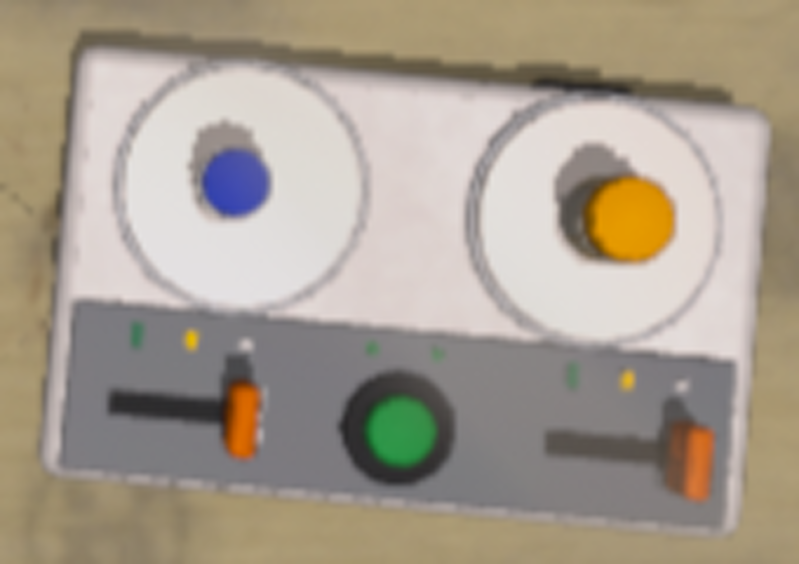

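The crop confirms the blue vial is on the left plate. The left lever is at off, with its slot free to the left. So I push the left lever towards +y. Next: fit the stirrer pose and find the wall.

```bash
python3 - <<'E'
from h import *
from scipy.optimize import least_squares
f=lambda x,y:(x/4.7+290,y/4.7+225)
P=[((-50,0,68),f(401,431)),((-50,58,93),f(244,420)),((-50,-102,93),f(699,463)),((32,65,63),f(242,186)),((32,-65,63),f(597,219))]
S=[((-50,0,68),(407,211)),((-50,58,93),(407,217)),((-50,-102,93),(410,162))]
def w(q,X):
    c,s=np.cos(q[2]),np.sin(q[2]);X=np.array(X)/1000;return np.array([q[0]+c*X[0]-s*X[1],q[1]+s*X[0]+c*X[1],X[2]])
res=lambda q:np.r_[[proj("top",w(q,a))-b for a,b in P],[proj("side",w(q,a))-b for a,b in S]].ravel()
q=least_squares(res,[.49,-.228,-.1],loss="soft_l1").x
print(q,np.round(res(q),1))
for n,X in dict(Lknob=(-50,58,77),Lpre=(-50,40,71),Lend=(-50,80,71),btn=(-50,0,68),Rknob=(-50,-102,77)).items():print(n,np.round(w(q,X),4))
print("wall foot",atz("top",(330,153),0),"shelf edge z.3",atz("top",(330,68),.3),tri((345,48),(155,22)))
E
```

```text
[ 0.49355676 -0.22913125 -0.10938085] [-0.1 -0.4 -0.2 -0.1 -0.2 -0.1 -0.2 -0.3 -0.1 -0.1  0.2 -3.2  0.3  0.2
  0.5 -0.9]
Lknob [ 0.4502 -0.166   0.077 ]
Lpre [ 0.4482 -0.1839  0.071 ]
Lend [ 0.4526 -0.1442  0.071 ]
btn [ 0.4439 -0.2237  0.068 ]
Rknob [ 0.4327 -0.3251  0.077 ]
wall foot [ 0.73896776 -0.15351722  0.        ] shelf edge z.3 [ 0.78449245 -0.14681885  0.3       ] (array([ 0.779, -0.161,  0.391]), np.float64(10.9))
```

Request:
drive_tool --series '[[[0,0,2],0],[[0,0,3],0],[[0,0,3],0],[[2,0,2],0],[[4,0,0],0],[[4,0,0],0],[[4,0,0],0],[[4,0,0],0],[[4,0,0],0],[[3,0,0],0]]' --hand 1 --newtons 10

```text
time: 1.35
ee_pos: [0.4063, 0.605, 0.3297]
eef_rot: [0.125, 0.992, -0.001, 0.0]
ft_force: [-0.6, 0.0, 0.3]
width: 0.0017
grip_force: 0.0
```

Request:
drive_tool --series '[[[3,-2,0],0],[[3,-4,0],0],[[3,-5,0],0],[[3,-5,0],0],[[2,-5,0],0],[[0,-5,0],0],[[0,-5,0],0],[[0,-5,0],0],[[0,-4,0],0],[[0,0,0],0]]'

```text
time: 2.6
ee_pos: [0.5452, 0.2017, 0.331]
eef_rot: [0.127, 0.992, -0.0, 0.0]
ft_force: [0.5, 0.7, 0.6]
width: 0.0006
grip_force: 0.0
```

```bash
python3 - <<'E'
from bench import r
s=r.read_state();print([round(float(x),3) for x in s["joint_positions"]])
E
```

```text
[-0.587, 0.198, 0.183, 1.425, -0.035, 1.521, 0.91]
```

Request:
drive_tool --series '[[[0,-3,0],0],[[0,-5,0],0],[[0,-5,0],0],[[0,-5,0],0],[[0,-5,0],0],[[0,-5,0],0],[[0,-5,0],0],[[0,-4,0],0],[[0,-2,0],0],[[0,0,0],0]]'

```text
time: 3.85
ee_pos: [0.5445, -0.185, 0.3301]
eef_rot: [0.125, 0.992, -0.0, -0.0]
ft_force: [0.8, -0.1, -0.0]
width: 0.0004
grip_force: 0.0
```

Request:
drive_tool --series '[[[0,0,0],-9],[[0,0,0],-9],[[0,0,0],-9],[[0,0,0],-9],[[0,0,0],-9],[[0,0,0],-9],[[0,0,0],-9],[[0,0,0],-9],[[0,0,0],-9],[[0,0,0],0]]'

```text
time: 5.1
ee_pos: [0.545, -0.1823, 0.3304]
eef_rot: [0.738, 0.675, 0.0, -0.0]
ft_force: [0.8, -0.1, 0.1]
width: 0.0005
grip_force: 0.0
```

```bash
python3 - <<'E'
from bench import r
s=r.read_state();print(s["time"],s["ee_pos"],s["eef_rot"],s["ft_force"],[round(float(x),3) for x in s["joint_positions"]])
from scipy.spatial.transform import Rotation as R
import numpy as np
m=R.from_quat(s["eef_rot"]).as_matrix();print(np.degrees(np.arctan2(m[1,1],m[0,1])),m[:,2])
E
```

```text
5.1 [ 0.54502882 -0.18230572  0.33035066] [ 7.37931514e-01  6.74875530e-01  1.22258425e-04 -2.90590157e-04] [ 0.7882389  -0.13455864  0.10195377] [-0.266, 0.199, 0.607, 1.461, -0.114, 1.517, 0.249]
-5.11102011666705 [-2.11787683e-04  5.93889708e-04 -9.99999801e-01]
```

Request:
drive_tool --series '[[[-2,0,0],-1],[[-3,0,0],0],[[-3,-0.3,0],0],[[-1.7,-0.2,-2],0],[[0,0,-4],0],[[0,0,-5],0],[[0,0,-5],0],[[0,0,-3],0],[[0,0,-1],0],[[0,0,0],0]]'

```text
time: 6.35
ee_pos: [0.4478, -0.189, 0.1309]
eef_rot: [0.744, 0.668, -0.0, 0.0]
ft_force: [-0.3, -0.4, 0.3]
width: 0.0006
grip_force: 0.0
```

```bash
python3 - <<'E'
from bench import r,vision
import cv2,numpy as np
s=r.read_state();print(s["ee_pos"],s["ft_force"],[round(float(x),3) for x in s["joint_positions"]])
i=[vision.camera(n)["color"][:,:,::-1] for n in("top","side")]
cv2.imwrite("pics/a.png",np.hstack([cv2.resize(i[0][180:360,240:470],None,fx=1.7,fy=1.7),cv2.resize(i[1][100:280,300:530],None,fx=1.7,fy=1.7)]))
E
```

```text
[ 0.44779539 -0.18900551  0.1308909 ] [-0.34420357 -0.36185014  0.28524888] [-0.274, 0.111, 0.619, 1.971, -0.073, 1.08, 0.269]
```

View pics/a.png

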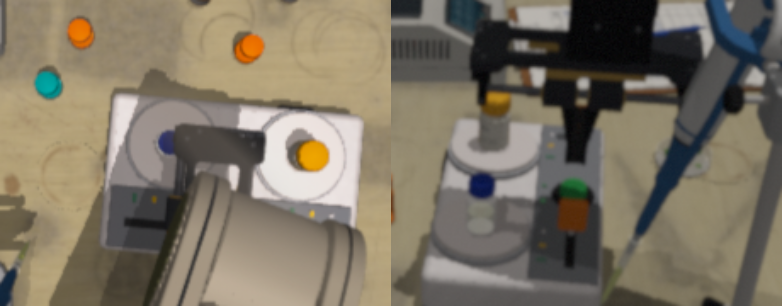

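The side view shows the closed fingertips above the strip, between the green button and the left lever. The area around them is clear. Going down.

Request:
drive_tool --series '[[[0,0,-1],0],[[0,0,-1.5],0],[[0,0,-1.2],0],[[0,0,-0.8],0],[[0,0,-0.5],0],[[0,0,0],0],[[0,0.2,0],0],[[0,0.2,0],0],[[0,0.2,0],0],[[0,0,0],0]]'

```text
time: 7.7
ee_pos: [0.4476, -0.1831, 0.0807]
eef_rot: [0.745, 0.667, 0.0, 0.0]
ft_force: [1.0, 0.3, 0.3]
width: 0.0007
grip_force: 0.0
```

Request:
drive_tool --series '[[[0,0.2,0],0],[[0,0.2,0],0],[[0,0.2,0],0],[[0,0.2,0],0],[[0.1,0.2,0],0],[[0,0.2,0],0],[[0,0.2,0],0],[[0,0.2,0],0],[[0.1,0.2,0],0],[[0,0.2,0],0]]'

```text
time: 8.95
ee_pos: [0.4496, -0.163, 0.0805]
eef_rot: [0.745, 0.667, 0.0, -0.0]
ft_force: [0.2, -0.8, 0.8]
width: 0.0007
grip_force: 0.0
```

Request:
drive_tool --series '[[[0,0.2,0],0],[[0,0.2,0],0],[[0.1,0.2,0],0],[[0,0.2,0],0],[[0,0.2,0],0],[[0,0.2,0],0],[[0.1,0.2,0],0],[[0,0.2,0],0],[[0,0.1,0],0],[[0,0,0],0]]'

```text
time: 10.2
ee_pos: [0.4515, -0.1461, 0.0806]
eef_rot: [0.745, 0.667, 0.0, -0.0]
ft_force: [0.2, 0.4, -0.4]
width: 0.0007
grip_force: 0.0
```

```bash
python3 - <<'E'
from bench import r,vision
import cv2,numpy as np
s=r.read_state();print(s["ee_pos"],s["ft_force"])
i=[vision.camera(n)["color"][:,:,::-1] for n in("top","side")]
cv2.imwrite("pics/b.png",np.hstack([cv2.resize(i[0][200:350,280:430],None,fx=2.6,fy=2.6),cv2.resize(i[1][150:300,320:470],None,fx=2.6,fy=2.6)]))
E
```

```text
[ 0.45152607 -0.1461405   0.0805783 ] [ 0.16122704  0.37481014 -0.44078665]
```

View pics/b.png

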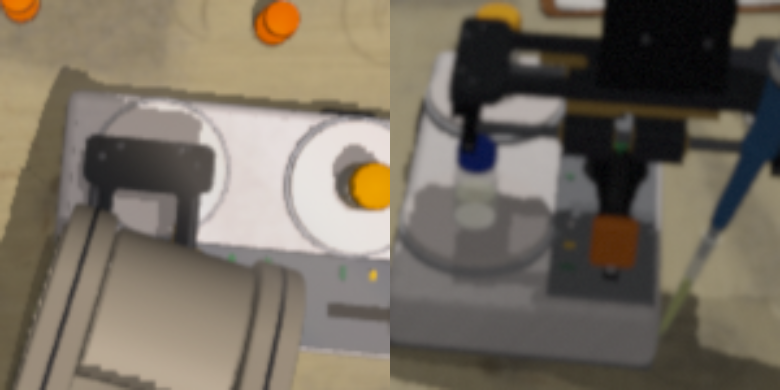

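```bash
python3 - <<'E'
from h import *
q=[.49356,-.22913,-.10938]
def w(X):
    c,s=np.cos(q[2]),np.sin(q[2]);X=np.array(X)/1000;return np.array([q[0]+c*X[0]-s*X[1],q[1]+s*X[0]+c*X[1],X[2]])
for t in(0,19,35,40):
    print(t,[np.round((proj("side",w((-50,63+t,z)))-[320,150])*2.6+[390,0]) for z in(61,93)])
c,s=np.cos(q[2]),np.sin(q[2]);d=np.array([.4515-q[0],-.1461-q[1]]);print("tcp in stirrer",c*d[0]+s*d[1],-s*d[0]+c*d[1])
E
```

```text
0 [array([612., 222.]), array([617., 180.])]
19 [array([611., 243.]), array([616., 200.])]
35 [array([610., 260.]), array([615., 217.])]
40 [array([610., 266.]), array([614., 223.])]
tcp in stirrer -0.05087237125703082 0.07794245532883104
```

The paddle's lower edge is at crop row 265, which matches 40 mm of travel (second stop). The wrist force is about zero. Back off, rise and go over the button.

Request:
drive_tool --series '[[[0,-0.5,0],0],[[-0.1,-1,0],0],[[0,0,1.5],0],[[0,0,2],0],[[-0.2,-2,1],0],[[-0.2,-2,0],0],[[-0.2,-1.6,0],0],[[-0.1,-0.7,0],0],[[0,0,-0.5],0],[[0,0,0],0]]'

```text
time: 11.55
ee_pos: [0.4434, -0.2236, 0.1202]
eef_rot: [0.745, 0.667, -0.0, -0.0]
ft_force: [0.1, 0.1, -0.5]
width: 0.0004
grip_force: 0.0
```

```bash
python3 - <<'E'
from bench import r,vision
import cv2,numpy as np
s=r.read_state();print(s["ee_pos"],s["ft_force"])
i=[vision.camera(n)["color"][:,:,::-1] for n in("top","side")]
cv2.imwrite("pics/c.png",np.hstack([cv2.resize(i[0][200:350,280:430],None,fx=2.6,fy=2.6),cv2.resize(i[1][150:300,320:470],None,fx=2.6,fy=2.6)]))
E
```

```text
[ 0.44340742 -0.22357347  0.12019673] [ 0.06454559  0.09041386 -0.45815561]
```

View pics/c.png

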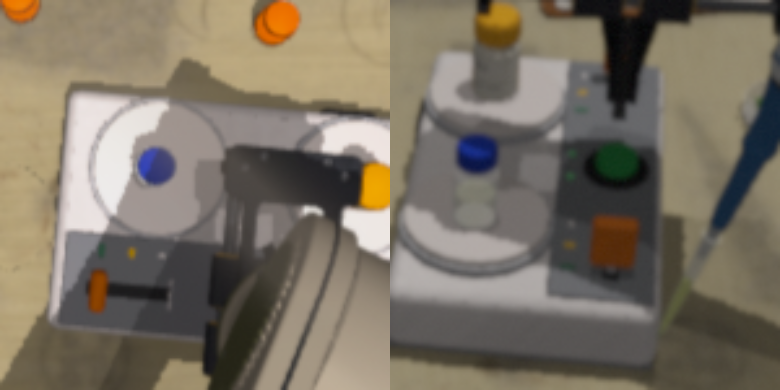

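The left lever is at the far end of its slot, at (98,290), and the vial has not moved. The fingertips are above the green button. Pressing gently, then coming up.

Request:
drive_tool --series '[[[0,0,-1.5],0],[[0,0,-1.5],0],[[0,0,-0.8],0],[[0,0,-0.4],0],[[0,0,-0.2],0],[[0,0,-0.2],0],[[0,0,-0.1],0],[[0,0,-0.1],0],[[0,0,-0.1],0],[[0,0,0],0]]'

```text
time: 12.9
ee_pos: [0.4436, -0.2245, 0.0717]
eef_rot: [0.745, 0.667, 0.0, 0.0]
ft_force: [-2.3, -0.0, 4.7]
width: 0.0002
grip_force: 2.0
```

Request:
drive_tool --series '[[[0,0,-0.1],0],[[0,0,-0.05],0],[[0,0,-0.05],0],[[0,0,0],0],[[0,0,0],0],[[0,0,0],0],[[0,0,0],0],[[0,0,0],0],[[0,0,0],0],[[0,0,0],0]]'

```text
time: 14.15
ee_pos: [0.4437, -0.2245, 0.0703]
eef_rot: [0.745, 0.667, 0.0, 0.0]
ft_force: [-6.0, 1.1, 15.4]
width: 0.0005
grip_force: 7.5
```

Bottomed out at 15 N. Lifting off and moving back for a clear view.

Request:
drive_tool --series '[[[0,0,0.5],0],[[0,0,1.5],0],[[0,0,3],0],[[0,0,4],0],[[0,0,4],0],[[0,0,4],0],[[0,0,4],0],[[0,0,2],0],[[0,0,0],0],[[0,0,0],0]]'

```text
time: 15.4
ee_pos: [0.4432, -0.2241, 0.2988]
eef_rot: [0.745, 0.667, -0.0, -0.0]
ft_force: [0.2, -0.4, -0.5]
width: 0.0001
grip_force: 0.0
```

```bash
python3 - <<'E'
from bench import r,vision
import cv2,numpy as np
s=r.read_state();print(s["ee_pos"],s["ft_force"])
i=[vision.camera(n)["color"][:,:,::-1] for n in("top","side")]
cv2.imwrite("pics/d.png",np.hstack([cv2.resize(i[0][140:350,250:460],None,fx=1.9,fy=1.9),cv2.resize(i[1][120:330,230:440],None,fx=1.9,fy=1.9)]))
E
```

```text
[ 0.44316965 -0.22413572  0.2988382 ] [ 0.19318245 -0.40482701 -0.54137444]
```

View pics/d.png

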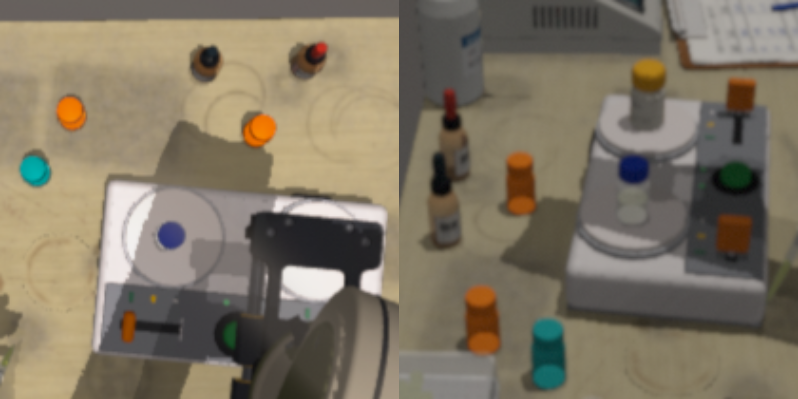

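The left lever is home at (128,326), the right lever is still at off at (741,95), and the button is up at (736,176). Everything is standing and the arm is clear.

```bash
python3 -c "
from bench import r
print(r.close_job())"
```

```text
the job is handed in; nothing more can be done
None
```

I pushed the left lever (the blue vial's side) home to its second stop, pressed the start button and let it come back up. The last pictures show the right lever still at off and everything in view still standing; the glass cylinder was out of frame, but the arm touched nothing near it. The job is handed in, with no verdict returned.

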